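Cup on the scale, scoop at the ready

ROBOT

A 6-joint arm with a two-finger parallel gripper is mounted at the origin on the work surface. World frame = base frame: x ahead of the robot, y to its left, z up, the work surface at z = 0. Lengths are in mm, angles in rad, forces in N, time in s.
With the tool pointing down it reaches from about 250 to 775 mm from the base axis. Payload 4 kg.
Tool frame: the origin (TCP) lies midway between the tips of the shut fingers; the grasp point (between the pads) lies 19 mm behind it; z points along the fingers, x is the direction in which the jaws open and shut, and the axes are right-handed (so a half turn about z gives the same grasp; the last joint's range is limited). The gripper opens to 85 mm and grips with 20 to 120 N. Pads are 22 mm wide; open, the fingers measure 114 mm over their backs; the gripper's body (76 mm by 85 mm) begins 54 mm behind the grasp point. The pads swing forward as they close: fully open they stand 13 mm farther back than shut.
Start: joints at [1.136, 0.087, 1.371, -0, 1.684, -0.103], TCP at [179.169, 520.015, 231.341] pointing down, gripper open.
Joint ranges: [-3.1, 3.1], [-0.76, 2.03], [0.27, 2.55], [-1.08, 4.22], [0.17, 2.65], [-2.57, 2.57]. Speed limits (rad/s): [2.79, 2.79, 3.14, 3.14, 3.14, 3.14].

INTERFACE

Orientations are given as [roll, pitch, yaw] about the fixed x, y, z axes, in that order (R = Rz(yaw) Ry(pitch) Rx(roll)).
In Python, from bench import arm gives the robot as it stands.
- The arm moves only by the shell command python3 -m jog 'ROWS' [FORCE]. ROWS is JSON, a list of rows, each an object of numbers: "dx", "dy", "dz": the shift along the tool's x, y, z as a fraction of full scale; "rx", "ry", "rz": the turn, a rotation vector about the tool's x, y, z as a fraction of full scale; "claw": the closure, from 0 (fully open) to 1 (shut). In form: [{"dx": .., "dy": .., "dz": .., "rx": .., "ry": .., "rz": .., "claw": ..}, ...]. A call has 1 to 20 rows; each row shifts and turns the pose as measured when the row begins, along the tool's axes as they then stand; what a row does not reach is not made up. Full scale, the value 1, is 30 cm for a shift and 8 degrees for a turn. A row lasts 1/8 s, in which the tool goes at most 62.5 mm and 10.7 degrees, less where a joint would pass 70% of its speed; a pose out of reach is approached as far as the arm can. A call with a number of a shift or a turn outside -1 to 1 is refused whole. A call with a gripper value outside its range is refused whole. The fingers move at their own pace and stop on an object; FORCE is the grip in N (left out, the last holds). Time passes only in rows, so rows that do not move let the fingers close. It gives the time, the measured TCP pose, the force and the opening at its end, in the units of the state.
- arm.sense(): the state, without advancing time (a new reading comes with each control period).
- arm.get_image(name): name is "scene" or "top"; returns the picture (420x560x3 uint8, red, green, blue); there is no depth.
- arm.camera_info(name): a dict with "vfov" (degrees; the focal length in pixels is half the picture's height over the tangent of half this angle, whatever the lens; pixels are square), "cx", "cy" (the principal point, pixels), "R" (3x3) and "t" (3): a world point X has camera coordinates R X + t. Camera axes: x right, y down, z forward; pixel columns grow to the right and rows downward; lengths in mm; the calibration is good to about 2 mm. A picture is of the moment at which its call begins. camera_info takes no time and is no camera call.
- arm.hand_in(): hands the job in, once; it reports no verdict.
Trained networks look in the newest picture that a camera, given by its name, has taken for a name from the list of things; names that differ only in an ending like _2 or _b are one class to them, and where a whole thing is asked for, a point or a joint stands for the part that bears it (a point fixed in the world has none). Each returns a list of dicts, best first, with "p" (0 to 1); they miss things now and then, are a little off and sometimes report something else, mostly with a low value. They report only what shows in the picture. A call takes as long as a camera call. They do not tell look-alikes from the thing itself.
- arm.look_for(camera, name): "xyz" ([x, y, z] in mm, in the coordinates of the camera as it stood for that picture, good to about 4 mm: the middle of the surface that is visible of it).
The state is a dict: "t": time; "joints": joint angles; "joint_vel": joint speeds; "joint_torque": joint torques, N m; "position": TCP position; "tool_rot": TCP orientation; "force": force on the tool from outside, world axes, zero at the start; "ft_torque": the same for the moment, N m; "gripper_width": finger opening in mm.
Only numpy, scipy, OpenCV 4.12 (cv2) and the standard library are available. Lean on these libraries where they do the work, as an engineer would, in place of code of your own. Each camera call takes 0.05 s, during which the arm holds its last target.

TASK

Get ready to weigh sugar: set the straight ceramic cup upright and gently in the centre of the kitchen scale's pan and let go of it. Then draw the steel scoop out of its slanting wooden holder, turn it level with its open side up, and finish while still holding it there, with its blade over the cup and clear above the rim, touching nothing. Leave the bottle, jug, brush, jar and tin where they stand.

Things in the scene. Friction and masses are not known exactly. Their poses are not given: they have to be found in the camera images.
- cup: Straight-sided white ceramic cup without a handle, 60 mm outside diameter, 60 mm high, wall 4 mm, about 0.25 kg, open at the top. Starts upright on the shelf, to the left or right of the scale. Origin: centre of its underside; z up.
- cup_rim (a point): Centre of the cup's mouth, 60 mm above its underside.
- scale: White kitchen spring scale, a block 150 x 150 mm and 46 mm high, standing fixed on the shelf, its round pan on top. Origin: centre of its underside; its dial face is at -x.
- pan_top (a point): Centre of the upper face of the scale's flat round aluminium pan (132 mm across, 6 mm thick), 76 mm above the shelf when empty. It moves with the pan.
- pan (a joint): How far the scale's pan is pressed down, in m: 0 empty, end stop 0.020. Spring 250 N/m, so the cup alone sinks it 7 to 13 mm.
- scoop: Stainless steel scoop, 0.09 kg. Blade: tray 60 (x) x 44 (y) x 24 mm, 3 mm sheet, open on top (+z) and in front (+x). Origin: centre of the blade's underside. Bar handle 16 mm wide (y), 10 mm thick, middle line at z = 17 mm, runs along -x from the blade to x = -140 mm. Starts in the holder, blade down, x axis 40 degrees below level, handle up towards the robot's side. Level: z axis vertical.
- scoop_grip (a point): Point on the middle line of the scoop's handle to hold it by, 85 mm behind the blade's centre (x = -85, z = +17 mm in the scoop's frame); axes as the scoop's.
- holder: Slanting wooden holder fixed on the shelf left or right of the scale, 130 x 80 mm foot, 80 mm high. Its pocket (52 mm wide, 32 mm high, 65 mm deep) takes the scoop's blade and opens to the holder's -x and 40 degrees upward; the scoop comes out along its own -x axis and is free after 70 mm. Origin: centre of the underside, z up.
- pocket (a point): Point in the holder's pocket, 35 mm above the shelf, where the scoop's origin lies when it is seated.
- bottle: Empty amber glass bottle, 68 mm across, 205 mm high, standing at the back; leave alone. Origin: centre of its underside.
- jug: Bellied white ceramic jug with a handle and spout, 90 mm across, 95 mm high, at the back; leave alone. Origin: centre of its underside.
- brush: Purple silicone brush lying in front of the scale, 200 mm long, 34 mm wide, 15 mm high; leave alone. Origin: underside, 120 mm from the handle's end; bristles to +x.
- jar: Glass jar with a steel cap, 68 mm across, 100 mm high, at the left side; leave alone. Origin: centre of its underside.
- tin: Plain metal tin, 72 mm across, 90 mm high, at the right side; leave alone. Origin: centre of its underside.
Not all that is in view belongs to the job. Leave any green or yellow look-alike of the scale alone. What is shaped like the cup but turquoise is not meant.

How it is judged:
By the outcome, as a careful person would: the job done as asked, in the order asked, and still so for the second after the job is handed in, while the arm keeps its last pose, push and grip.
It also fails if it takes over 58 s, if anything falls off the work surface, if the arm or the gripper's body presses on something with over 40 N, if the wrist force passes 120 N, or if a joint passes its speed limit or range.

## Working session

There is one attempt and no reset: what is moved stays moved. The work goes in short steps, Python scripts to look and compute and a shell command to move; the robot and the scene stay as the last step left them, time stands still between calls to the robot, and variables do not carry over. Pictures are saved under pics/ and viewed, and the job is handed in when it is done.

```bash
ls; mkdir -p pics
cat > h.py <<'E'
import numpy as np, cv2
from bench import arm
from scipy.spatial.transform import Rotation as Ro
def snap(name,fn):
    im=arm.get_image(name); cv2.imwrite('pics/'+fn,im[:,:,::-1]); return im
def cam(name):
    c=arm.camera_info(name); R=np.array(c['R']);t=np.array(c['t']); f=210/np.tan(np.radians(c['vfov'])/2)
    return R,t,f,c['cx'],c['cy']
def proj(name,X):
    R,t,f,cx,cy=cam(name); p=R@np.array(X,float)+t; return np.array([cx+f*p[0]/p[2],cy+f*p[1]/p[2]])
def ray(name,u,v,z):
    R,t,f,cx,cy=cam(name); d=R.T@np.array([(u-cx)/f,(v-cy)/f,1]); o=-R.T@t
    return o+d*(z-o[2])/d[2]
def look(name,n):
    R,t,*_=cam(name)
    for d in arm.look_for(name,n)[:4]:
        X=R.T@(np.array(d['xyz'])-t); print(name,n,round(d['p'],2),X.round(0),proj(name,X).round(0))
def st():
    s=arm.sense(); print('t',round(s['t'],2),'pos',np.round(s['position'],1),'rot',np.round(s['tool_rot'],3),'F',np.round(s['force'],1),'w',round(s['gripper_width'],1),'j',np.round(s['joints'],2)); return s
E
python3 - <<'E'
from h import *
snap('scene','s0.png');snap('top','t0.png')
for n in ['cup','scale','scoop','holder']:
  for c in ['scene','top']: look(c,n)
print(arm.camera_info('scene'),arm.camera_info('top'));st()
E
```

```text
pics
scene cup 0.88 [590. 299.  37.] [365. 237.]
scene cup 0.74 [ 783. -133.   57.] [211. 265.]
scene cup 0.64 [590. 207.  57.] [335. 230.]
top cup 0.85 [570. 301.  18.] [193. 197.]
top cup 0.56 [602. 189.  10.] [228. 187.]
scene scale 0.88 [606.  54.  43.] [285. 234.]
scene scale 0.78 [ 335. -241.   45.] [211. 181.]
scene scale 0.73 [351. 266.  50.] [352. 191.]
top scale 0.89 [310. 262.  81.] [202. 278.]
top scale 0.58 [559.  47.  76.] [270. 198.]
top scale 0.57 [ 300. -250.   78.] [365. 278.]
scene scoop 0.88 [ 546. -293.   80.] [178. 206.]
top scoop 0.57 [ 550. -303.   76.] [380. 199.]
top scoop 0.53 [728. 164. 131.] [231. 142.]
scene holder 0.59 [ 601. -284.   13.] [179. 233.]
top holder 0.95 [ 564. -281.   10.] [368. 196.]
{'vfov': 52.34195843275921, 'cx': 280.2461692497193, 'cy': 206.66263320194165, 'R': array([[-0.10006706,  0.99497287,  0.00394661],
       [ 0.56820336,  0.06040094, -0.82066843],
       [-0.8167812 , -0.0798794 , -0.57139107]]), 't': array([  20.29667387, -230.13306433, 1828.9742043 ])} {'vfov': 52.325766572713405, 'cx': 287.0433398411401, 'cy': 211.14848457436952, 'R': array([[-0.0148736 , -0.99978207,  0.01464866],
       [-0.99921475,  0.01432389, -0.0369419 ],
       [ 0.03672402, -0.01518661, -0.99921004]]), 't': array([-6.16822495e-01,  5.17938925e+02,  1.41435822e+03])}
t 0.5 pos [179.1 520.  231.3] rot [-3.142 -0.     1.239] F [ 0.8  0.2 -0.2] w 85.9 j [ 1.14  0.09  1.37  0.    1.68 -0.1 ]
```

View pics/s0.png

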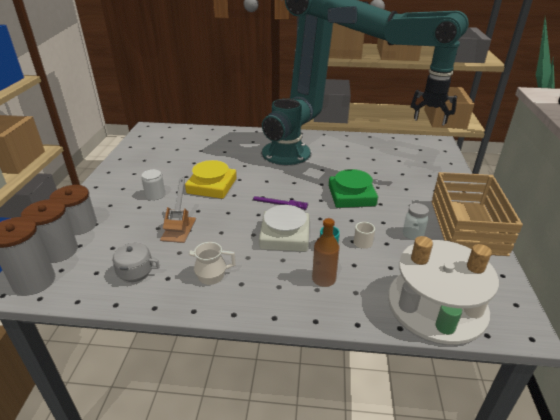

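View pics/t0.png

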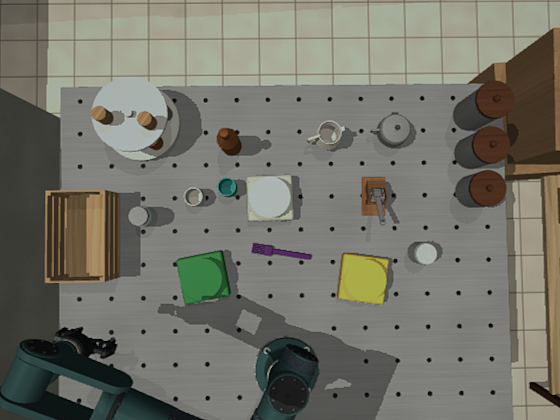

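Run:
```python
from h import *
a=cv2.imread('pics/t0.png');b=cv2.imread('pics/s0.png')
A=cv2.resize(a[160:250,165:415],None,fx=3.2,fy=3.2,interpolation=3)
B=cv2.resize(b[160:260,150:400],None,fx=3.2,fy=3.2,interpolation=3)
cv2.imwrite('pics/z0.png',np.vstack([A,B])[:600])
```

```text
(no output)
```

View pics/z0.png

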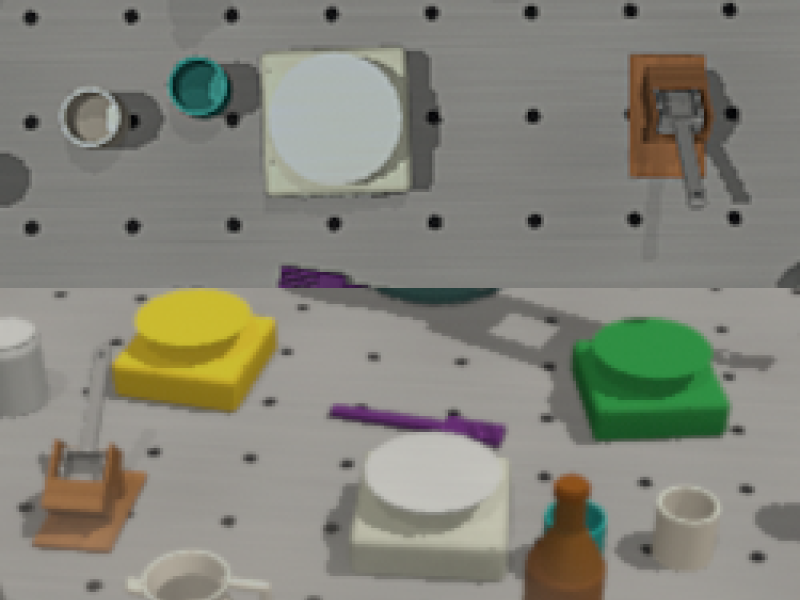

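Run:
```python
from h import *
z=lambda x,y:(165+(x+.5)/3.2-.5,160+(y+.5)/3.2-.5)
zs=lambda x,y:(150+(x+.5)/3.2-.5,160+(y-288+.5)/3.2-.5)
print('cup',ray('top',*z(91,117),60),'scene',ray('scene',*zs(688,506),60))
print('turq',ray('top',*z(199,86),60))
print('pan',ray('top',*z(335,119),76),'scene',ray('scene',*zs(433,472),76))
for c in [(262,55),(404,48),(409,190),(266,194)]: print('scale corner',ray('top',*z(*c),46))
for c in [(630,55),(705,55),(704,178),(629,178)]: print('foot',ray('top',*z(*c),8))
print('hend top',ray('top',*z(697,203),138),'scene',ray('scene',*zs(103,347),138))
print('hbase', ray('top',*z(680,120),60))
a=cv2.imread('pics/t0.png')
A=cv2.resize(a[170:235,350:405],None,fx=9,fy=9,interpolation=2)
b=cv2.imread('pics/s0.png')
B=cv2.resize(b[170:235,155:200],None,fx=9,fy=9,interpolation=2)
cv2.imwrite('pics/z1.png',np.hstack([A,B])[:,:800])
```

```text
cup [568.24415857 293.15047844  60.        ] scene [573.54723708 295.65405078  60.        ]
turq [597.93934178 184.84134824  60.        ]
pan [561.71921981  48.39307769  76.        ] scene [566.37479005  50.91042914  76.        ]
scale corner [630.00843757 122.41328193  46.        ]
scale corner [635.25930733 -21.97579391  46.        ]
scale corner [490.69615125 -24.84764436  46.        ]
scale corner [488.76240722 119.97696281  46.        ]
foot [ 629.44964314 -259.6938103     8.        ]
foot [ 628.41231341 -338.55260879    8.        ]
foot [ 499.42143364 -334.48864111    8.        ]
foot [ 500.5592047  -255.89669198    8.        ]
hend top [ 472.69942933 -295.51358433  138.        ] scene [ 472.36084921 -294.642523    138.        ]
hbase [ 557.02976843 -298.86945255   60.        ]
```

View pics/z1.png

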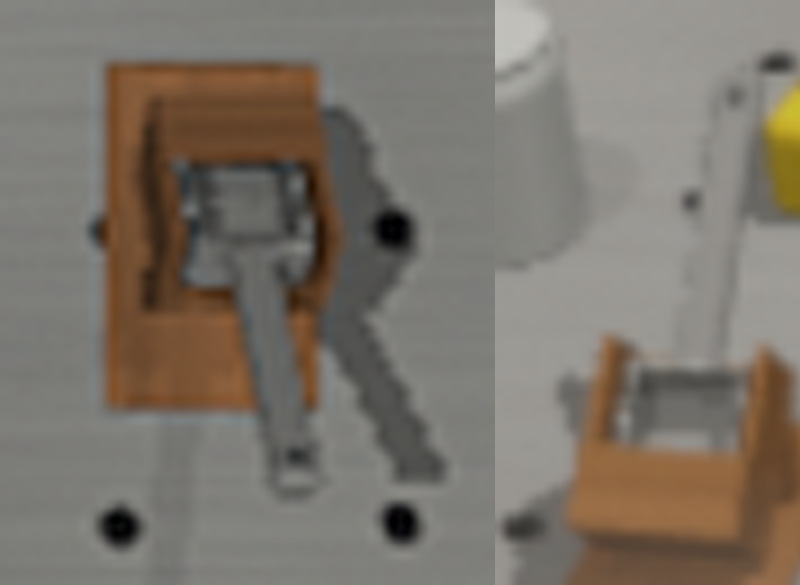

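```bash
cat >> h.py <<'E'
def plan(pos,rot,n):
    """n equal rows from the measured pose; shift (fraction of 300mm) & turn (fraction of 8deg), tool axes"""
    s=arm.sense(); p=np.array(s['position']);R=Ro.from_euler('xyz',s['tool_rot']); T=Ro.from_euler('xyz',rot)
    rv=(R.inv()*T).as_rotvec(); step=Ro.from_rotvec(rv/n); d=(np.array(pos)-p)/n
    print('turn/row',(np.degrees(rv/n)/8).round(3),'mm/row',np.linalg.norm(d).round(1))
    for i in range(n):
        print(i,(R.inv().apply(d)/300).round(3)); R=R*step
E
python3 - <<'E'
from h import *
st(); plan([570,294,160],[-np.pi,0,0.3],10)
E
```

```text
t 0.5 pos [179.1 520.  231.3] rot [-3.142 -0.     1.239] F [ 0.8  0.2 -0.2] w 85.9 j [ 1.14  0.09  1.37  0.    1.68 -0.1 ]
turn/row [-0.    -0.     0.673] mm/row 45.7
0 [-0.029  0.148  0.024]
1 [-0.015  0.15   0.024]
2 [-0.001  0.15   0.024]
3 [0.013 0.15  0.024]
4 [0.027 0.148 0.024]
5 [0.041 0.145 0.024]
6 [0.055 0.14  0.024]
7 [0.067 0.135 0.024]
8 [0.08  0.128 0.024]
9 [0.091 0.12  0.024]
```

```bash
python3 -m jog '[{"dx":-0.03,"dy":0.15,"dz":0.01,"rz":0.67},{"dx":-0.015,"dy":0.15,"dz":0.01,"rz":0.67},{"dx":0,"dy":0.15,"dz":0.02,"rz":0.67},{"dx":0.013,"dy":0.15,"dz":0.02,"rz":0.67},{"dx":0.027,"dy":0.15,"dz":0.02,"rz":0.67},{"dx":0.04,"dy":0.145,"dz":0.02,"rz":0.67},{"dx":0.055,"dy":0.14,"dz":0.02,"rz":0.67},{"dx":0.067,"dy":0.135,"dz":0.02,"rz":0.67},{"dx":0.08,"dy":0.13,"dz":0.02,"rz":0.67},{"dx":0.09,"dy":0.12,"dz":0.02,"rz":0.67}]'
python3 - <<'E'
from h import *
st(); snap('top','t1.png')
s=arm.sense();plan([570,294,120],[-np.pi,0,0.3],4)
E
```

```text
t 0.5 pos [179.1 520.  231.3] rot [-3.142 -0.     1.239] F [ 0.8  0.2 -0.2] w 85.9 j [ 1.14  0.09  1.37  0.    1.68 -0.1 ]
turn/row [-0.    -0.     1.681] mm/row 116.2
0 [-0.072  0.369  0.093]
1 [0.016 0.376 0.093]
2 [0.103 0.362 0.093]
3 [0.184 0.328 0.093]validation failed for argument at $[0]...
```

```bash
python3 -m jog '[{"dx":-0.03,"dy":0.15,"dz":0.01,"rx":0,"ry":0,"rz":0.67,"claw":0},{"dx":-0.015,"dy":0.15,"dz":0.01,"rx":0,"ry":0,"rz":0.67,"claw":0},{"dx":0,"dy":0.15,"dz":0.02,"rx":0,"ry":0,"rz":0.67,"claw":0},{"dx":0.013,"dy":0.15,"dz":0.02,"rx":0,"ry":0,"rz":0.67,"claw":0},{"dx":0.027,"dy":0.15,"dz":0.02,"rx":0,"ry":0,"rz":0.67,"claw":0},{"dx":0.04,"dy":0.145,"dz":0.02,"rx":0,"ry":0,"rz":0.67,"claw":0},{"dx":0.055,"dy":0.14,"dz":0.02,"rx":0,"ry":0,"rz":0.67,"claw":0},{"dx":0.067,"dy":0.135,"dz":0.02,"rx":0,"ry":0,"rz":0.67,"claw":0},{"dx":0.08,"dy":0.13,"dz":0.02,"rx":0,"ry":0,"rz":0.67,"claw":0},{"dx":0.09,"dy":0.12,"dz":0.02,"rx":0,"ry":0,"rz":0.67,"claw":0}]'
python3 - <<'E'
from h import *
st()
plan([570,294,120],[-np.pi,0,0.3],4)
E
```

```text
t: 1.8
position: [578.6, 284.3, 177.4]
tool_rot: [-3.137, -0.005, 0.28]
force: [-0.0, 0.5, -0.1]
gripper_width: 85.7
t 1.8 pos [578.6 284.3 177.4] rot [-3.137 -0.005  0.28 ] F [-0.   0.5 -0.1] w 85.7 j [0.37 0.31 1.22 0.   1.61 0.09]
turn/row [-0.008 -0.008 -0.036] mm/row 14.7
0 [-0.005 -0.009  0.048]
1 [-0.005 -0.01   0.048]
2 [-0.005 -0.01   0.048]
3 [-0.005 -0.01   0.048]
```

```bash
python3 -m jog '[{"dx":-0.01,"dy":-0.018,"dz":0.05,"rx":0,"ry":0,"rz":0,"claw":0},{"dx":-0.01,"dy":-0.02,"dz":0.05,"rx":0,"ry":0,"rz":0,"claw":0},{"dx":0,"dy":0,"dz":0.05,"rx":0,"ry":0,"rz":0,"claw":0},{"dx":0,"dy":0,"dz":0,"rx":0,"ry":0,"rz":0,"claw":0}]'
python3 - <<'E'
from h import *
st()
b=snap('scene','s2.png')[:,:,::-1]; a=snap('top','t2.png')[:,:,::-1]
cv2.imwrite('pics/z2.png',np.hstack([cv2.resize(b[150:270,310:430],None,fx=3.3,fy=3.3,interpolation=2),cv2.resize(a[150:270,130:250],None,fx=3.3,fy=3.3,interpolation=2)]))
plan([570,294,20],[-np.pi,0,0.3],4)
E
```

```text
t: 2.3
position: [569.3, 293.2, 127.9]
tool_rot: [-3.137, -0.001, 0.279]
force: [0.8, 0.5, -0.2]
gripper_width: 85.1
t 2.3 pos [569.3 293.2 127.9] rot [-3.137e+00 -1.000e-03  2.790e-01] F [ 0.8  0.5 -0.2] w 85.1 j [0.39 0.32 1.3  0.   1.52 0.11]
turn/row [-0.008 -0.009 -0.038] mm/row 27.5
0 [-0.001 -0.     0.092]
1 [-0.001 -0.     0.092]
2 [-0.001 -0.     0.092]
3 [-0.    -0.     0.092]
```

View pics/z2.png

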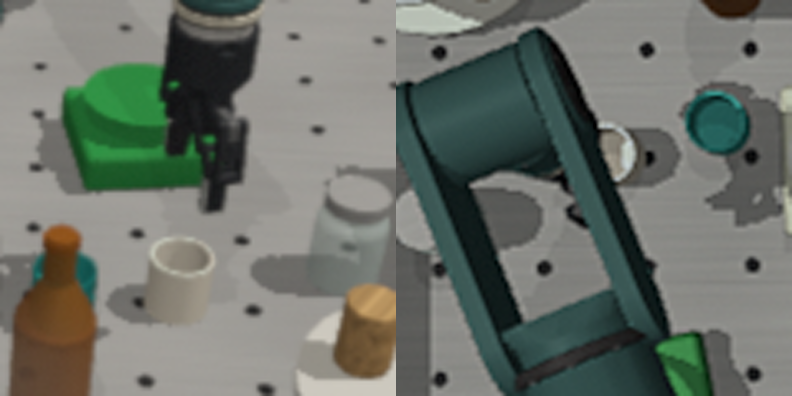

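Run:
```python
from h import *
c,s=np.cos(.279),np.sin(.279)
for k in (-45,45,0): print(k,proj('scene',[569.3+k*c,293.2+k*s,140]))
for k in (0,30,-30):
  print('cup',proj('scene',[570,294+k,60]),proj('scene',[570+k,294,60]))
print(proj('scene',[570,294,0]),proj('top',[570,294,60]),proj('top',[570,264,60]))
```

```text
-45 [361.83173299 197.05187105]
45 [372.25899766 214.1637518 ]
0 [366.89513195 205.36126781]
cup [364.03793889 227.03988177] [364.03793889 227.03988177]
cup [373.9793031  227.67149941] [364.63924736 233.11533943]
cup [354.13300071 226.41057842] [363.45878458 221.18826385]
[361.81851466 242.22193765] [192.82429544 195.6760176 ] [202.20525804 195.54720532]
```

```bash
python3 -m jog '[{"dx":0.005,"dy":0,"dz":0.08,"rx":0,"ry":0,"rz":0,"claw":0},{"dx":0,"dy":0,"dz":0.08,"rx":0,"ry":0,"rz":0,"claw":0},{"dx":0,"dy":0,"dz":0.08,"rx":0,"ry":0,"rz":0,"claw":0},{"dx":0,"dy":0,"dz":0.08,"rx":0,"ry":0,"rz":0,"claw":0},{"dx":0,"dy":0,"dz":0.04,"rx":0,"ry":0,"rz":0,"claw":0},{"dx":0,"dy":0,"dz":0,"rx":0,"ry":0,"rz":0,"claw":0}]' 30
python3 - <<'E'
from h import *
st()
E
```

```text
t: 3.15
position: [576.6, 298.5, 28.2]
tool_rot: [-3.136, -0.021, 0.282]
force: [0.1, 0.2, 0.5]
gripper_width: 85.2
t 3.15 pos [576.6 298.5  28.2] rot [-3.136 -0.021  0.282] F [0.1 0.2 0.5] w 85.2 j [0.39 0.4  1.4  0.   1.32 0.11]
```

Run:
```python
from h import *
plan([571,294,20],[-np.pi,0,0.28],2)
```

```text
turn/row [-0.022 -0.075  0.007] mm/row 5.5
0 [-0.011  0.005  0.013]
1 [-0.011  0.005  0.014]
```

```bash
python3 -m jog '[{"dx":-0.012,"dy":0.005,"dz":0.014,"rx":-0.02,"ry":-0.07,"rz":0,"claw":0},{"dx":-0.012,"dy":0.005,"dz":0.014,"rx":-0.02,"ry":-0.07,"rz":0,"claw":0},{"dx":0,"dy":0,"dz":0,"rx":0,"ry":0,"rz":0,"claw":0}]' 30
python3 - <<'E'
from h import *
st()
b=snap('scene','s3.png')[:,:,::-1]
cv2.imwrite('pics/z3.png',cv2.resize(b[170:270,310:430],None,fx=5,fy=5,interpolation=2))
E
```

```text
t: 3.52
position: [572.1, 294.2, 22.5]
tool_rot: [-3.141, -0.006, 0.282]
force: [-0.7, -0.1, -0.0]
gripper_width: 85.8
t 3.52 pos [572.1 294.2  22.5] rot [-3.141 -0.006  0.282] F [-0.7 -0.1 -0. ] w 85.8 j [ 0.39  0.41  1.41 -0.    1.32  0.1 ]
```

View pics/z3.png

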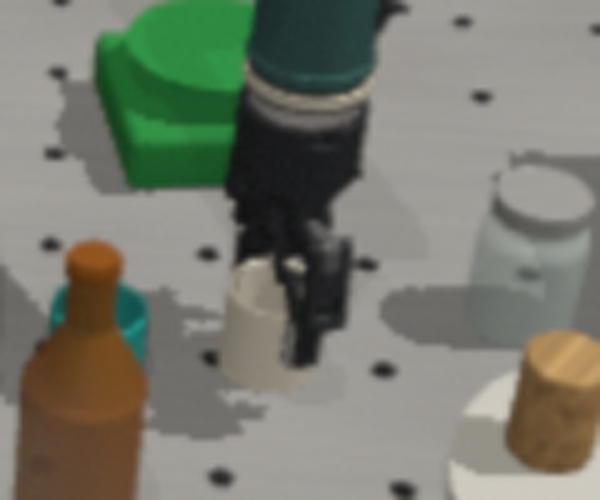

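```bash
python3 -m jog '[{"dx":0,"dy":0,"dz":0,"rx":0,"ry":0,"rz":0,"claw":1},{"dx":0,"dy":0,"dz":0,"rx":0,"ry":0,"rz":0,"claw":1},{"dx":0,"dy":0,"dz":0,"rx":0,"ry":0,"rz":0,"claw":1},{"dx":0,"dy":0,"dz":0,"rx":0,"ry":0,"rz":0,"claw":1},{"dx":0,"dy":0,"dz":0,"rx":0,"ry":0,"rz":0,"claw":1},{"dx":0,"dy":0,"dz":0,"rx":0,"ry":0,"rz":0,"claw":1},{"dx":0,"dy":0,"dz":0,"rx":0,"ry":0,"rz":0,"claw":1},{"dx":0,"dy":0,"dz":0,"rx":0,"ry":0,"rz":0,"claw":1}]' 30
python3 - <<'E'
from h import *
st()
E
```

```text
t: 4.58
position: [572.9, 294.5, 23.7]
tool_rot: [-3.141, -0.008, 0.282]
force: [0.4, -0.3, -0.3]
gripper_width: 58.4
t 4.58 pos [572.9 294.5  23.7] rot [-3.141 -0.008  0.282] F [ 0.4 -0.3 -0.3] w 58.4 j [0.39 0.41 1.4  0.   1.32 0.1 ]
```

```bash
python3 -m jog '[{"dx":0,"dy":0,"dz":-0.04,"rx":0,"ry":0,"rz":0,"claw":1},{"dx":0,"dy":0,"dz":-0.1,"rx":0,"ry":0,"rz":0,"claw":1},{"dx":0,"dy":0,"dz":-0.12,"rx":0,"ry":0,"rz":0,"claw":1},{"dx":0,"dy":0,"dz":-0.12,"rx":0,"ry":0,"rz":0,"claw":1},{"dx":0,"dy":0,"dz":-0.1,"rx":0,"ry":0,"rz":0,"claw":1},{"dx":0,"dy":0,"dz":0,"rx":0,"ry":0,"rz":0,"claw":1}]' 30
python3 - <<'E'
from h import *
st()
b=snap('scene','s4.png')[:,:,::-1];a=snap('top','t4.png')[:,:,::-1]
cv2.imwrite('pics/z4.png',np.hstack([cv2.resize(b[130:250,310:430],None,fx=3.3,fy=3.3,interpolation=2),cv2.resize(a[150:270,130:250],None,fx=3.3,fy=3.3,interpolation=2)]))
E
```

```text
t: 5.32
position: [570.4, 293.5, 171.6]
tool_rot: [-3.141, -0.003, 0.282]
force: [0.1, 0.2, -1.6]
gripper_width: 58.5
t 5.33 pos [570.4 293.5 171.6] rot [-3.141e+00 -3.000e-03  2.820e-01] F [ 0.1  0.2 -1.6] w 58.5 j [ 0.39  0.31  1.23 -0.    1.6   0.1 ]
```

View pics/z4.png

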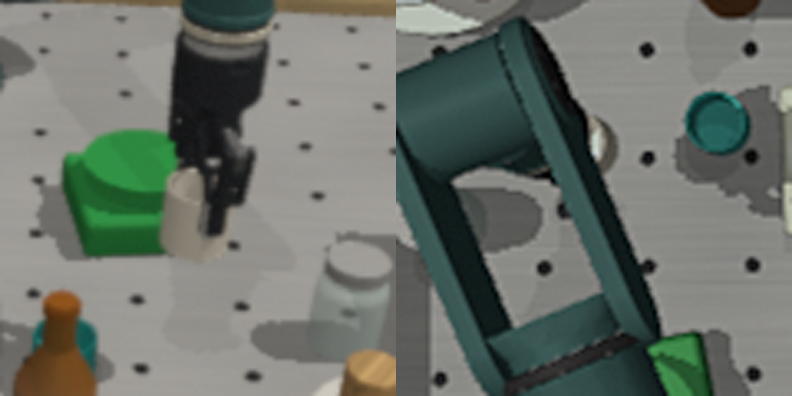

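Run:
```python
from h import *
for z in (148,208):
  print(z,(proj('scene',[570.4,293.5,z])-[310,130])*3.3, (proj('scene',[570.4,323.5,z])-[310,130])*3.3,(proj('scene',[570.4,263.5,z])-[310,130])*3.3,(proj('scene',[600,293.5,z])-[310,130])*3.3)
plan([564,49.5,176],[-np.pi,0,0.28],8)
```

```text
148 [189.25270102 242.01935924] [223.40447134 244.03821911] [155.23109811 240.00819414] [191.50511048 261.07228301]
208 [197.59843389 184.83282539] [232.72759135 186.79601576] [162.60692184 182.87732733] [200.08399577 203.276209  ]
turn/row [0.    0.004 0.002] mm/row 30.4
0 [-0.03   0.097 -0.004]
1 [-0.03   0.097 -0.004]
2 [-0.03   0.097 -0.004]
3 [-0.03   0.097 -0.004]
4 [-0.03   0.097 -0.004]
5 [-0.03   0.097 -0.004]
6 [-0.03   0.097 -0.004]
7 [-0.03   0.097 -0.004]
```

Run:
```python
from h import *
from scipy.optimize import minimize
for nm,fn in (('top','t0.png'),('scene','s0.png')):
    im=cv2.imread('pics/'+fn).astype(int)
    g=cv2.cvtColor(im.astype(np.uint8),cv2.COLOR_BGR2GRAY).astype(float)
    u,v=proj(nm,[563,49.5,76]).astype(int)
    b_r=(im[...,0]-im[...,2])
    print(nm,u,v,'center',im[v,u],'row',[tuple(im[v,u+k]) for k in (-24,-22,-20,-18,18,20,22,24)])
    m=((b_r>=-3)&(g>im[v,u].mean()-25)).astype(np.uint8)
    n,l,stt,c=cv2.connectedComponentsWithStats(m[v-40:v+40,u-40:u+40])
    k=l[40,40]; print(stt[k])
    cs,_=cv2.findContours((l==k).astype(np.uint8),cv2.RETR_EXTERNAL,cv2.CHAIN_APPROX_NONE)
    hull=cv2.convexHull(cs[0]); e=cv2.fitEllipse(hull); print(e)
    print(ray(nm,e[0][0]+u-40,e[0][1]+v-40,76))
    cv2.imwrite(f'pics/m_{nm}.png',cv2.resize(np.hstack([im[v-40:v+40,u-40:u+40].astype(np.uint8),np.repeat(((l==k)*255).astype(np.uint8)[...,None],3,2)]),None,fx=4,fy=4,interpolation=0))
```

```text
top 268 196 center [175 180 172] row [(np.int64(125), np.int64(129), np.int64(128)), (np.int64(109), np.int64(113), np.int64(112)), (np.int64(159), np.int64(174), np.int64(169)), (np.int64(183), np.int64(181), np.int64(173)), (np.int64(178), np.int64(181), np.int64(172)), (np.int64(180), np.int64(182), np.int64(173)), (np.int64(154), np.int64(159), np.int64(152)), (np.int64(82), np.int64(93), np.int64(91))]
[  21   20   42   42 1338]
((41.19963073730469, 40.662071228027344), (40.744544982910156, 41.40940856933594), 94.3036880493164)
[562.30390848  48.84303255  76.        ]
scene 284 216 center [183 189 190] row [(np.int64(138), np.int64(143), np.int64(145)), (np.int64(142), np.int64(148), np.int64(150)), (np.int64(173), np.int64(180), np.int64(181)), (np.int64(185), np.int64(191), np.int64(191)), (np.int64(186), np.int64(193), np.int64(193)), (np.int64(187), np.int64(194), np.int64(194)), (np.int64(181), np.int64(193), np.int64(193)), (np.int64(159), np.int64(176), np.int64(177))]
[   0    0   80   80 6400]Traceback (most recent call last):
  File "<stdin>", line 13, in <module>
cv2.error: OpenCV(4.12.0) /io/opencv/modules/imgproc/src/shapedescr.cpp:361: error: (-201:Incorrect size of input array) There should be at least 5 points to fit the ellipse in function 'fitEllipseNoDirect'
```

```bash
python3 -m jog '[{"dx":-0.03,"dy":0.097,"dz":0,"rx":0,"ry":0,"rz":0,"claw":1},{"dx":-0.03,"dy":0.097,"dz":0,"rx":0,"ry":0,"rz":0,"claw":1},{"dx":-0.03,"dy":0.097,"dz":0,"rx":0,"ry":0,"rz":0,"claw":1},{"dx":-0.03,"dy":0.097,"dz":0,"rx":0,"ry":0,"rz":0,"claw":1},{"dx":-0.03,"dy":0.097,"dz":0,"rx":0,"ry":0,"rz":0,"claw":1},{"dx":-0.03,"dy":0.097,"dz":0,"rx":0,"ry":0,"rz":0,"claw":1},{"dx":-0.03,"dy":0.097,"dz":0,"rx":0,"ry":0,"rz":0,"claw":1},{"dx":-0.03,"dy":0.09,"dz":0,"rx":0,"ry":0,"rz":0,"claw":1},{"dx":0,"dy":0,"dz":0,"rx":0,"ry":0,"rz":0,"claw":1}]'
python3 - <<'E'
from h import *
st()
plan([564,48.5,130],[-np.pi,0,0.28],3)
E
```

```text
t: 6.55
position: [551.1, 42.5, 141.6]
tool_rot: [-3.136, 0.049, 0.284]
force: [0.8, 0.5, -2.6]
gripper_width: 58.6
t 6.55 pos [551.1  42.5 141.6] rot [-3.136  0.049  0.284] F [ 0.8  0.5 -2.6] w 58.6 j [-0.02  0.16  1.47 -0.01  1.56 -0.3 ]
turn/row [-0.013  0.116  0.009] mm/row 6.1
0 [ 0.016 -0.002  0.012]
1 [ 0.016 -0.002  0.012]
2 [ 0.016 -0.002  0.013]
```

```bash
python3 -m jog '[{"dx":0.016,"dy":-0.002,"dz":0.01,"rx":-0.01,"ry":0.12,"rz":0.01,"claw":1},{"dx":0.016,"dy":-0.002,"dz":0.01,"rx":-0.01,"ry":0.12,"rz":0.01,"claw":1},{"dx":0.016,"dy":-0.002,"dz":0.01,"rx":-0.01,"ry":0.12,"rz":0.01,"claw":1},{"dx":0,"dy":0,"dz":0,"rx":0,"ry":0,"rz":0,"claw":1}]'
python3 - <<'E'
from h import *
st()
plan([564,48.5,112],[-np.pi,0,0.28],3)
b=snap('scene','s5.png')[:,:,::-1]
cv2.imwrite('pics/z5.png',cv2.resize(b[150:260,230:350],None,fx=5,fy=5,interpolation=2))
E
```

```text
t: 7.05
position: [563.2, 51.4, 127.9]
tool_rot: [-3.137, 0.0, 0.282]
force: [0.1, 0.3, -2.2]
gripper_width: 58.6
t 7.05 pos [563.2  51.4 127.9] rot [-3.137  0.     0.282] F [ 0.1  0.3 -2.2] w 58.6 j [-0.01  0.16  1.49  0.    1.49 -0.29]
turn/row [-0.011  0.     0.006] mm/row 5.4
0 [-0.     0.003  0.018]
1 [-0.     0.003  0.018]
2 [-0.     0.003  0.018]
```

View pics/z5.png

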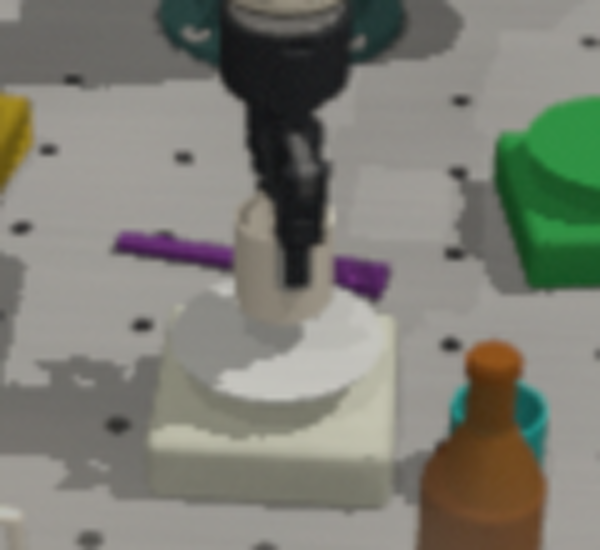

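```bash
python3 -m jog '[{"dx":0.001,"dy":0.004,"dz":0.02,"rx":-0.03,"ry":0,"rz":0,"claw":1},{"dx":0.001,"dy":0.004,"dz":0.02,"rx":0,"ry":0,"rz":0,"claw":1},{"dx":0.001,"dy":0.003,"dz":0.02,"rx":0,"ry":0,"rz":0,"claw":1},{"dx":0,"dy":0,"dz":0.01,"rx":0,"ry":0,"rz":0,"claw":1},{"dx":0,"dy":0,"dz":0,"rx":0,"ry":0,"rz":0,"claw":1}]'
python3 - <<'E'
from h import *
st()
plan([564,48.5,100],[-np.pi,0,0.28],2)
E
```

```text
t: 7.72
position: [565.2, 48.4, 105.7]
tool_rot: [3.141, 0.0, 0.283]
force: [0.3, 0.2, -1.9]
gripper_width: 58.6
t 7.72 pos [565.2  48.4 105.7] rot [3.141 0.    0.283] F [ 0.3  0.2 -1.9] w 58.6 j [-0.01  0.18  1.52 -0.    1.44 -0.3 ]
turn/row [0.001 0.    0.009] mm/row 2.9
0 [-0.002 -0.001  0.01 ]
1 [-0.002 -0.001  0.01 ]
```

Base about 82 mm; continue slowly, watching force.

```bash
python3 -m jog '[{"dx":-0.002,"dy":0,"dz":0.012,"rx":0,"ry":0,"rz":0,"claw":1},{"dx":-0.002,"dy":0,"dz":0.01,"rx":0,"ry":0,"rz":0,"claw":1},{"dx":0,"dy":0,"dz":0,"rx":0,"ry":0,"rz":0,"claw":1}]';  python3 -m jog '[{"dx":0,"dy":0,"dz":0.01,"rx":0,"ry":0,"rz":0,"claw":1},{"dx":0,"dy":0,"dz":0.01,"rx":0,"ry":0,"rz":0,"claw":1},{"dx":0,"dy":0,"dz":0,"rx":0,"ry":0,"rz":0,"claw":1}]'
```

```text
t: 8.1
position: [564.3, 47.9, 99.1]
tool_rot: [3.141, -0.001, 0.282]
force: [-0.6, -0.3, -2.0]
gripper_width: 58.6
t: 8.48
position: [564.6, 48.0, 93.7]
tool_rot: [3.141, -0.002, 0.282]
force: [0.2, -0.8, -0.7]
gripper_width: 58.3
```

```bash
python3 -m jog '[{"dx":0,"dy":0,"dz":0.01,"rx":0,"ry":0,"rz":0,"claw":1},{"dx":0,"dy":0,"dz":0,"rx":0,"ry":0,"rz":0,"claw":1},{"dx":0,"dy":0,"dz":0,"rx":0,"ry":0,"rz":0,"claw":1}]'; python3 -m jog '[{"dx":0,"dy":0,"dz":0,"rx":0,"ry":0,"rz":0,"claw":0.5},{"dx":0,"dy":0,"dz":0,"rx":0,"ry":0,"rz":0,"claw":0.2},{"dx":0,"dy":0,"dz":0,"rx":0,"ry":0,"rz":0,"claw":0},{"dx":0,"dy":0,"dz":0,"rx":0,"ry":0,"rz":0,"claw":0},{"dx":0,"dy":0,"dz":0,"rx":0,"ry":0,"rz":0,"claw":0},{"dx":0,"dy":0,"dz":0,"rx":0,"ry":0,"rz":0,"claw":0}]'
```

```text
t: 8.85
position: [564.9, 48.0, 91.3]
tool_rot: [3.14, -0.003, 0.282]
force: [-0.6, -0.1, 0.6]
gripper_width: 58.5
t: 9.6
position: [565.6, 47.9, 91.8]
tool_rot: [3.14, -0.004, 0.282]
force: [0.2, -0.4, -0.1]
gripper_width: 85.5
```

```bash
python3 -m jog '[{"dx":0,"dy":0,"dz":-0.05,"rx":0,"ry":0,"rz":0,"claw":0},{"dx":0,"dy":0,"dz":-0.1,"rx":0,"ry":0,"rz":0,"claw":0},{"dx":0,"dy":0,"dz":-0.15,"rx":0,"ry":0,"rz":0,"claw":0},{"dx":0,"dy":0,"dz":-0.15,"rx":0,"ry":0,"rz":0,"claw":0},{"dx":0,"dy":0,"dz":0,"rx":0,"ry":0,"rz":0,"claw":0}]'
python3 - <<'E'
from h import *
st()
b=snap('scene','s6.png')[:,:,::-1]
cv2.imwrite('pics/z6.png',cv2.resize(b[150:260,230:350],None,fx=5,fy=5,interpolation=2))
# scoop grip approach target: tool down, yaw -1.606
plan([514.5,-296.5,190],[-np.pi,0,-1.606],14)
E
```

```text
t: 10.22
position: [565.2, 48.0, 235.2]
tool_rot: [3.139, -0.008, 0.282]
force: [0.7, -0.1, 0.5]
gripper_width: 85.4
t 10.22 pos [565.2  48.  235.2] rot [ 3.139 -0.008  0.282] F [ 0.7 -0.1  0.5] w 85.4 j [-0.02  0.12  1.33 -0.    1.69 -0.3 ]
turn/row [-0.001 -0.002  0.966] mm/row 25.0
0 [-0.034  0.075  0.01 ]
1 [-0.024  0.079  0.01 ]
2 [-0.013  0.082  0.01 ]
3 [-0.002  0.083  0.01 ]
4 [0.009 0.082 0.01 ]
5 [0.02 0.08 0.01]
6 [0.031 0.077 0.01 ]
7 [0.041 0.072 0.01 ]
8 [0.05  0.066 0.01 ]
9 [0.059 0.058 0.01 ]
10 [0.066 0.05  0.01 ]
11 [0.072 0.041 0.01 ]
12 [0.077 0.031 0.01 ]
13 [0.08 0.02 0.01]
```

View pics/z6.png

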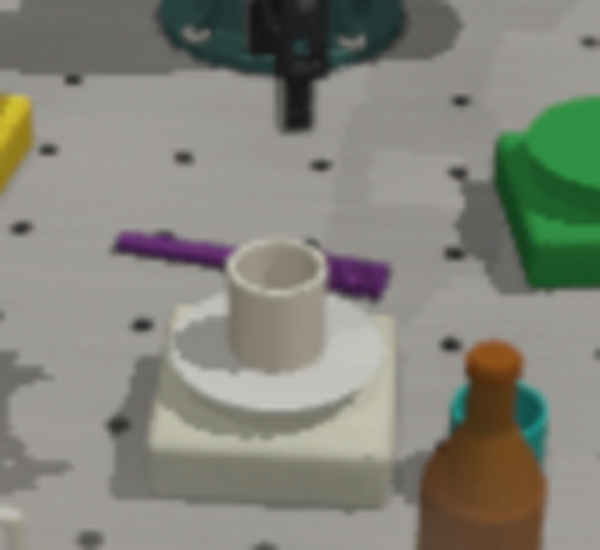

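```bash
python3 -m jog '[{"dx":-0.034,"dy":0.075,"dz":0,"rx":0,"ry":0,"rz":0.97,"claw":0},{"dx":-0.024,"dy":0.079,"dz":0,"rx":0,"ry":0,"rz":0.97,"claw":0},{"dx":-0.013,"dy":0.082,"dz":0,"rx":0,"ry":0,"rz":0.97,"claw":0},{"dx":0,"dy":0.083,"dz":0,"rx":0,"ry":0,"rz":0.97,"claw":0},{"dx":0.01,"dy":0.082,"dz":0,"rx":0,"ry":0,"rz":0.97,"claw":0},{"dx":0.02,"dy":0.08,"dz":0,"rx":0,"ry":0,"rz":0.97,"claw":0},{"dx":0.03,"dy":0.077,"dz":0,"rx":0,"ry":0,"rz":0.97,"claw":0},{"dx":0.04,"dy":0.072,"dz":0,"rx":0,"ry":0,"rz":0.97,"claw":0},{"dx":0.05,"dy":0.066,"dz":0,"rx":0,"ry":0,"rz":0.97,"claw":0},{"dx":0.06,"dy":0.058,"dz":0,"rx":0,"ry":0,"rz":0.97,"claw":0},{"dx":0.066,"dy":0.05,"dz":0,"rx":0,"ry":0,"rz":0.97,"claw":0},{"dx":0.072,"dy":0.04,"dz":0,"rx":0,"ry":0,"rz":0.97,"claw":0},{"dx":0.077,"dy":0.03,"dz":0,"rx":0,"ry":0,"rz":0.97,"claw":0},{"dx":0,"dy":0,"dz":0,"rx":0,"ry":0,"rz":0,"claw":0}]'
python3 - <<'E'
from h import *
st()
b=snap('scene','s7.png')[:,:,::-1];a=snap('top','t7.png')[:,:,::-1]
for im,nm,n in ((b,'scene','zs7'),(a,'top','zt7')):
    u,v=proj(nm,[563,49,76]).astype(int)
    B=cv2.resize(im[v-40:v+40,u-40:u+40],None,fx=7,fy=7,interpolation=2)
    cv2.imwrite(f'pics/{n}.png',B)
A=cv2.imread('pics/zs7.png');C=cv2.imread('pics/zt7.png'); cv2.imwrite('pics/z7.png',cv2.resize(np.hstack([A,C]),(800,400)))
plan([514.5,-296.5,170],[-np.pi,0,-1.606],2)
E
```

```text
t: 12.02
position: [497.7, -275.5, 210.5]
tool_rot: [3.109, 0.016, -1.535]
force: [0.5, 1.5, -0.2]
gripper_width: 85.7
t 12.03 pos [ 497.7 -275.5  210.5] rot [ 3.109  0.016 -1.535] F [ 0.5  1.5 -0.2] w 85.7 j [-0.6   0.16  1.33 -0.01  1.69  0.93]
turn/row [0.116 0.055 0.265] mm/row 24.7
0 [ 0.04  -0.028  0.067]
1 [ 0.038 -0.028  0.067]
```

View pics/z7.png

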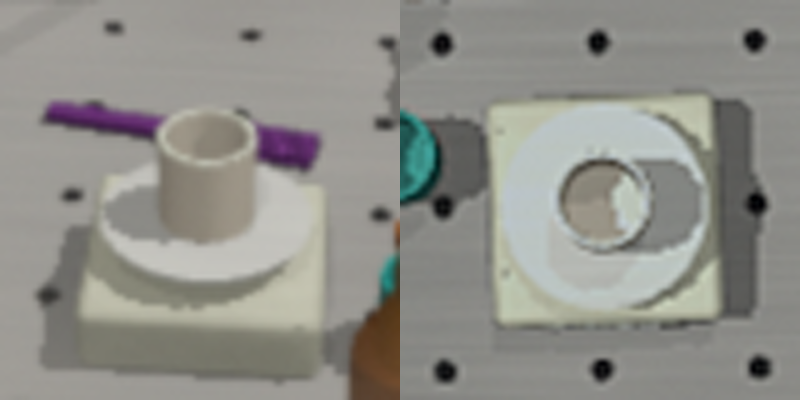

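View pics/t7.png

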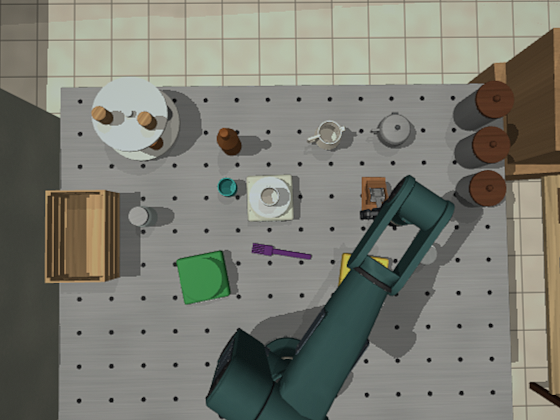

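Run:
```python
from h import *
u,v=proj('top',[563,49,76]).astype(int)
print(ray('top',u-40+41-.4,v-40+41.1-.4,67),ray('top',u-40+41-.4,v-40+40.2-.4,127))
```

```text
[562.80642946  47.79965602  67.        ] [561.29162874  46.2530612  127.        ]
```

```bash
python3 -m jog '[{"dx":0.04,"dy":-0.028,"dz":0.02,"rx":0.116,"ry":0.055,"rz":0.265,"claw":0},{"dx":0.038,"dy":-0.028,"dz":0.02,"rx":0.116,"ry":0.055,"rz":0.265,"claw":0},{"dx":0,"dy":0,"dz":0.02,"rx":0,"ry":0,"rz":0,"claw":0},{"dx":0,"dy":0,"dz":0,"rx":0,"ry":0,"rz":0,"claw":0}]'
python3 - <<'E'
from h import *
st()
plan([514.5,-297,130],[-np.pi,0,-1.606],3)
b=snap('scene','s8.png')[:,:,::-1];a=snap('top','t8.png')[:,:,::-1]
cv2.imwrite('pics/z8.png',np.hstack([cv2.resize(b[150:250,130:230],None,fx=4,fy=4,interpolation=2),cv2.resize(a[160:260,330:430],None,fx=4,fy=4,interpolation=2)]))
E
```

```text
t: 12.62
position: [517.0, -295.9, 189.9]
tool_rot: [-3.14, 0.001, -1.606]
force: [-0.1, 0.3, -0.7]
gripper_width: 85.1
t 12.62 pos [ 517.  -295.9  189.9] rot [-3.140e+00  1.000e-03 -1.606e+00] F [-0.1  0.3 -0.7] w 85.1 j [-0.62  0.2   1.33  0.    1.62  0.99]
turn/row [-0.003  0.001 -0.   ] mm/row 20.0
0 [0.001 0.003 0.067]
1 [0.001 0.003 0.067]
2 [0.001 0.003 0.067]
```

View pics/z8.png

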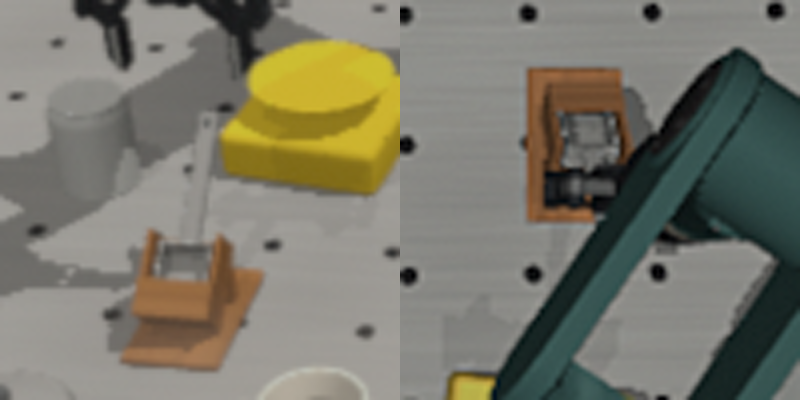

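```bash
python3 -m jog '[{"dx":0.004,"dy":0.005,"dz":0.065,"rx":0,"ry":0,"rz":0,"claw":0},{"dx":0,"dy":0.003,"dz":0.065,"rx":0,"ry":0,"rz":0,"claw":0},{"dx":0,"dy":0,"dz":0.06,"rx":0,"ry":0,"rz":0,"claw":0},{"dx":0,"dy":0,"dz":0,"rx":0,"ry":0,"rz":0,"claw":0}]'
python3 - <<'E'
from h import *
st()
plan([514.5,-297,84],[-np.pi,0,-1.606],4)
b=snap('scene','s9.png')[:,:,::-1]
cv2.imwrite('pics/z9.png',cv2.resize(b[150:250,130:230],None,fx=6,fy=6,interpolation=2))
E
```

```text
t: 13.22
position: [515.9, -297.3, 134.5]
tool_rot: [-3.135, -0.003, -1.605]
force: [0.4, -0.7, -0.4]
gripper_width: 85.6
t 13.22 pos [ 515.9 -297.3  134.5] rot [-3.135e+00 -3.000e-03 -1.605e+00] F [ 0.4 -0.7 -0.4] w 85.6 j [-0.62  0.22  1.41  0.    1.5   0.99]
turn/row [-0.011 -0.005  0.002] mm/row 12.6
0 [-0.     0.001  0.042]
1 [-0.     0.001  0.042]
2 [-0.     0.001  0.042]
3 [-0.     0.001  0.042]
```

View pics/z9.png

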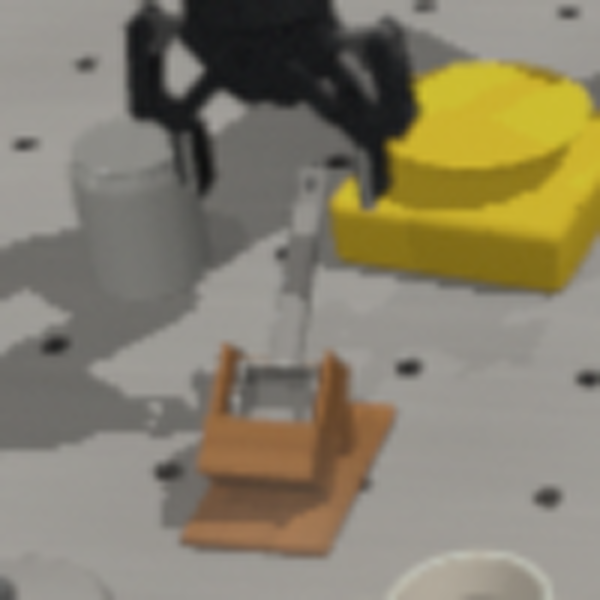

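```bash
python3 -m jog '[{"dx":0,"dy":0.002,"dz":0.045,"rx":0,"ry":0,"rz":0,"claw":0},{"dx":0,"dy":0.002,"dz":0.045,"rx":0,"ry":0,"rz":0,"claw":0},{"dx":0,"dy":0,"dz":0.045,"rx":0,"ry":0,"rz":0,"claw":0},{"dx":0,"dy":0,"dz":0.03,"rx":0,"ry":0,"rz":0,"claw":0},{"dx":0,"dy":0,"dz":0,"rx":0,"ry":0,"rz":0,"claw":0}]'
python3 - <<'E'
from h import *
st()
plan([514.5,-297,84],[-np.pi,0,-1.606],2)
b=snap('scene','s10.png')[:,:,::-1]
cv2.imwrite('pics/z10.png',cv2.resize(b[150:250,130:230],None,fx=6,fy=6,interpolation=2))
E
```

```text
t: 13.9
position: [516.3, -298.4, 84.2]
tool_rot: [-3.132, -0.005, -1.605]
force: [-0.2, -0.4, -0.2]
gripper_width: 85.5
t 13.9 pos [ 516.3 -298.4   84.2] rot [-3.132 -0.005 -1.605] F [-0.2 -0.4 -0.2] w 85.5 j [-0.62  0.25  1.48  0.    1.4   0.99]
turn/row [-0.036 -0.018  0.004] mm/row 1.2
0 [-0.002  0.003  0.   ]
1 [-0.002  0.003  0.   ]
```

View pics/z10.png

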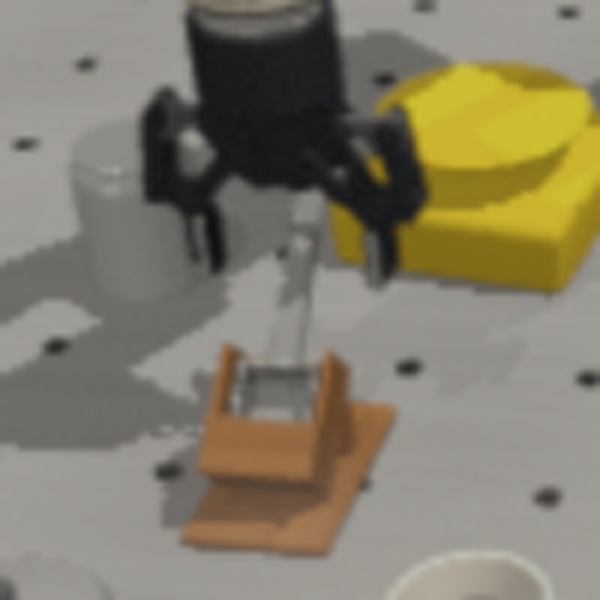

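```bash
python3 -m jog '[{"dx":-0.005,"dy":0.004,"dz":0.001,"rx":-0.03,"ry":-0.02,"rz":0,"claw":0.5},{"dx":0,"dy":0,"dz":0,"rx":0,"ry":0,"rz":0,"claw":0.7},{"dx":0,"dy":0,"dz":0,"rx":0,"ry":0,"rz":0,"claw":1},{"dx":0,"dy":0,"dz":0,"rx":0,"ry":0,"rz":0,"claw":1},{"dx":0,"dy":0,"dz":0,"rx":0,"ry":0,"rz":0,"claw":1},{"dx":0,"dy":0,"dz":0,"rx":0,"ry":0,"rz":0,"claw":1},{"dx":0,"dy":0,"dz":0,"rx":0,"ry":0,"rz":0,"claw":1},{"dx":0,"dy":0,"dz":0,"rx":0,"ry":0,"rz":0,"claw":1},{"dx":0,"dy":0,"dz":0,"rx":0,"ry":0,"rz":0,"claw":1},{"dx":0,"dy":0,"dz":0,"rx":0,"ry":0,"rz":0,"claw":1}]' 50
python3 - <<'E'
from h import *
s=st()
b=snap('scene','s11.png')[:,:,::-1]
cv2.imwrite('pics/z11.png',cv2.resize(b[150:250,130:230],None,fx=6,fy=6,interpolation=2))
E
```

```text
t: 15.2
position: [516.2, -297.3, 86.5]
tool_rot: [-3.133, -0.004, -1.605]
force: [-0.4, -0.0, 0.5]
gripper_width: 14.6
t 15.2 pos [ 516.2 -297.3   86.5] rot [-3.133 -0.004 -1.605] F [-0.4 -0.   0.5] w 14.6 j [-0.62  0.25  1.47  0.    1.41  0.99]
```

View pics/z11.png

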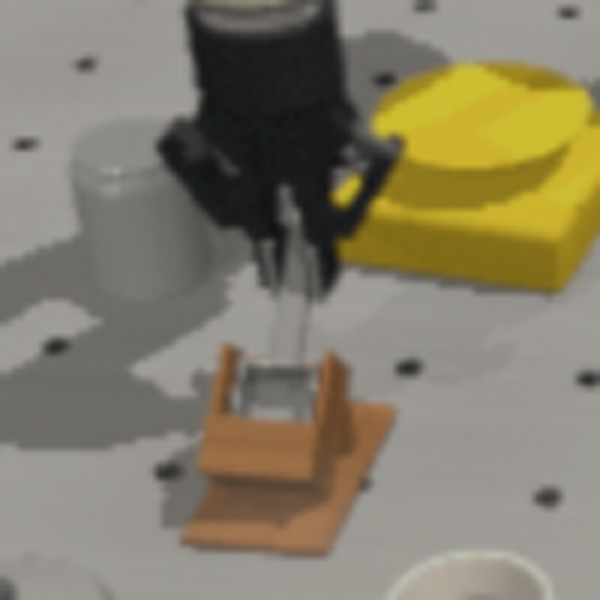

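```bash
python3 -m jog '[{"dx":0,"dy":0.02,"dz":-0.017,"rx":0,"ry":0,"rz":0,"claw":1},{"dx":0,"dy":0.026,"dz":-0.021,"rx":0,"ry":0,"rz":0,"claw":1},{"dx":0,"dy":0.026,"dz":-0.021,"rx":0,"ry":0,"rz":0,"claw":1},{"dx":0,"dy":0,"dz":0,"rx":0,"ry":0,"rz":0,"claw":1}]'
python3 - <<'E'
from h import *
s=st(); print(np.round(s['ft_torque'],2))
E
```

```text
t: 15.75
position: [493.5, -296.8, 105.9]
tool_rot: [-3.131, -0.005, -1.605]
force: [-1.0, -0.8, -1.8]
gripper_width: 15.0
t 15.75 pos [ 493.5 -296.8  105.9] rot [-3.131 -0.005 -1.605] F [-1.  -0.8 -1.8] w 15.0 j [-0.64  0.19  1.5   0.    1.43  0.96]
[-0.03  0.   -0.02]
```

```bash
python3 -m jog '[{"dx":0,"dy":0.03,"dz":-0.024,"rx":-0.04,"ry":0,"rz":0,"claw":1},{"dx":0,"dy":0.03,"dz":-0.025,"rx":0,"ry":0,"rz":0,"claw":1},{"dx":0,"dy":0.03,"dz":-0.025,"rx":0,"ry":0,"rz":0,"claw":1},{"dx":0,"dy":0,"dz":0,"rx":0,"ry":0,"rz":0,"claw":1}]'; python3 -m jog '[{"dx":0,"dy":0.03,"dz":-0.025,"rx":0,"ry":0,"rz":0,"claw":1},{"dx":0,"dy":0.035,"dz":-0.03,"rx":0,"ry":0,"rz":0,"claw":1},{"dx":0,"dy":0.035,"dz":-0.03,"rx":0,"ry":0,"rz":0,"claw":1},{"dx":0,"dy":0,"dz":0,"rx":0,"ry":0,"rz":0,"claw":1}]'
python3 - <<'E'
from h import *
s=st()
b=snap('scene','s12.png')[:,:,::-1]
cv2.imwrite('pics/z12.png',cv2.resize(b[130:250,130:250],None,fx=5,fy=5,interpolation=2))
E
```

```text
t: 16.25
position: [464.3, -295.9, 129.9]
tool_rot: [-3.136, -0.006, -1.605]
force: [-0.5, 0.6, -0.3]
gripper_width: 14.9
t: 16.75
position: [431.1, -294.4, 156.5]
tool_rot: [-3.138, -0.005, -1.606]
force: [0.5, 0.0, -1.1]
gripper_width: 15.0
t 16.75 pos [ 431.1 -294.4  156.5] rot [-3.138 -0.005 -1.606] F [ 0.5  0.  -1.1] w 15.0 j [-0.71  0.05  1.56 -0.    1.53  0.9 ]
```

View pics/z12.png

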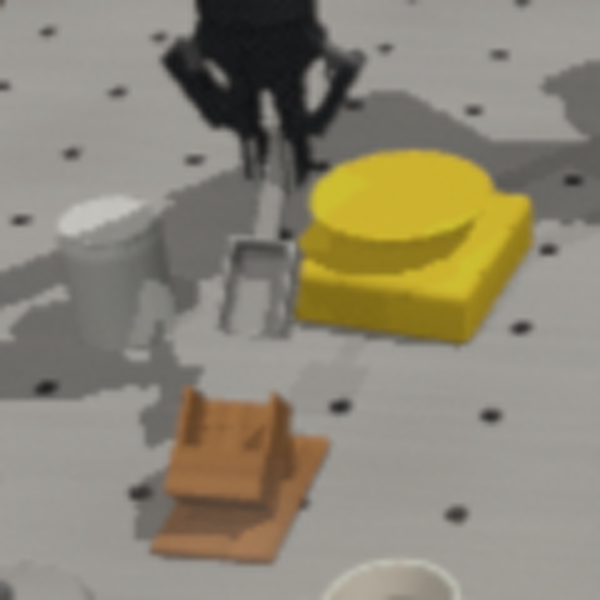

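```bash
python3 -m jog '[{"dx":0,"dy":0,"dz":-0.06,"rx":0,"ry":0,"rz":0,"claw":1},{"dx":0,"dy":0,"dz":-0.1,"rx":0,"ry":0,"rz":0,"claw":1},{"dx":0,"dy":0,"dz":-0.1,"rx":0,"ry":0,"rz":0,"claw":1},{"dx":0,"dy":0,"dz":-0.1,"rx":0,"ry":0,"rz":0,"claw":1},{"dx":0,"dy":0,"dz":0,"rx":0,"ry":0,"rz":0,"claw":1}]'
python3 - <<'E'
from h import *
s=st()
plan([415,38,275],[-np.pi,0,-1.484],11)
E
```

```text
t: 17.42
position: [432.0, -293.6, 270.3]
tool_rot: [-3.137, -0.005, -1.604]
force: [0.2, -1.1, -0.7]
gripper_width: 15.1
t 17.43 pos [ 432.  -293.6  270.3] rot [-3.137 -0.005 -1.604] F [ 0.2 -1.1 -0.7] w 15.1 j [-0.7   0.02  1.37 -0.    1.75  0.9 ]
turn/row [-0.003 -0.004 -0.078] mm/row 30.2
0 [-0.1    0.008 -0.002]
1 [-0.1    0.007 -0.002]
2 [-0.1    0.006 -0.002]
3 [-0.1    0.005 -0.002]
4 [-0.101  0.004 -0.002]
5 [-0.101  0.003 -0.002]
6 [-0.101  0.002 -0.002]
7 [-0.101  0.001 -0.002]
8 [-0.101 -0.    -0.002]
9 [-0.101 -0.001 -0.002]
10 [-0.101 -0.002 -0.001]
```

```bash
python3 -m jog '[{"dx":-0.07,"dy":0.005,"dz":-0.01,"rx":0,"ry":0,"rz":-0.08,"claw":1},{"dx":-0.1,"dy":0.005,"dz":-0.01,"rx":0,"ry":0,"rz":-0.08,"claw":1},{"dx":-0.1,"dy":0.005,"dz":-0.01,"rx":0,"ry":0,"rz":-0.08,"claw":1},{"dx":-0.1,"dy":0.005,"dz":-0.01,"rx":0,"ry":0,"rz":-0.08,"claw":1},{"dx":-0.1,"dy":0.004,"dz":-0.01,"rx":0,"ry":0,"rz":-0.08,"claw":1},{"dx":-0.1,"dy":0.003,"dz":-0.01,"rx":0,"ry":0,"rz":-0.08,"claw":1}]'
python3 - <<'E'
from h import *
s=st()
plan([415,38,275],[-np.pi,0,-1.484],6)
E
```

```text
t: 18.18
position: [420.6, -111.9, 280.0]
tool_rot: [3.133, 0.006, -1.533]
force: [-0.4, 0.8, -0.8]
gripper_width: 14.9
t 18.18 pos [ 420.6 -111.9  280. ] rot [ 3.133  0.006 -1.533] F [-0.4  0.8 -0.8] w 14.9 j [-0.39 -0.17  1.52  0.    1.8   1.14]
turn/row [ 0.01   0.008 -0.059] mm/row 25.0
0 [-0.083 -0.     0.003]
1 [-0.083 -0.001  0.003]
2 [-0.083 -0.001  0.003]
3 [-0.083 -0.002  0.003]
4 [-0.083 -0.003  0.003]
5 [-0.083 -0.003  0.003]
```

```bash
python3 -m jog '[{"dx":-0.083,"dy":0,"dz":0.003,"rx":0.01,"ry":0.01,"rz":-0.06,"claw":1},{"dx":-0.083,"dy":0,"dz":0.003,"rx":0.01,"ry":0.01,"rz":-0.06,"claw":1},{"dx":-0.083,"dy":0,"dz":0.003,"rx":0.01,"ry":0.01,"rz":-0.06,"claw":1},{"dx":-0.083,"dy":-0.002,"dz":0.003,"rx":0.01,"ry":0.01,"rz":-0.06,"claw":1},{"dx":-0.083,"dy":-0.003,"dz":0.003,"rx":0.01,"ry":0.01,"rz":-0.06,"claw":1},{"dx":-0.07,"dy":-0.003,"dz":0,"rx":0.01,"ry":0.01,"rz":-0.06,"claw":1},{"dx":0,"dy":0,"dz":0,"rx":0,"ry":0,"rz":0,"claw":1}]'
python3 - <<'E'
from h import *
s=st()
b=snap('scene','s13.png')[:,:,::-1]
cv2.imwrite('pics/z13.png',cv2.resize(b[110:260,200:350],None,fx=4,fy=4,interpolation=2))
E
```

```text
t: 19.05
position: [405.1, 47.3, 266.8]
tool_rot: [3.125, 0.006, -1.469]
force: [-1.0, -0.1, 0.5]
gripper_width: 15.0
t 19.05 pos [405.1  47.3 266.8] rot [ 3.125  0.006 -1.469] F [-1.  -0.1  0.5] w 15.0 j [-0.03 -0.23  1.6   0.    1.79  1.44]
```

View pics/z13.png

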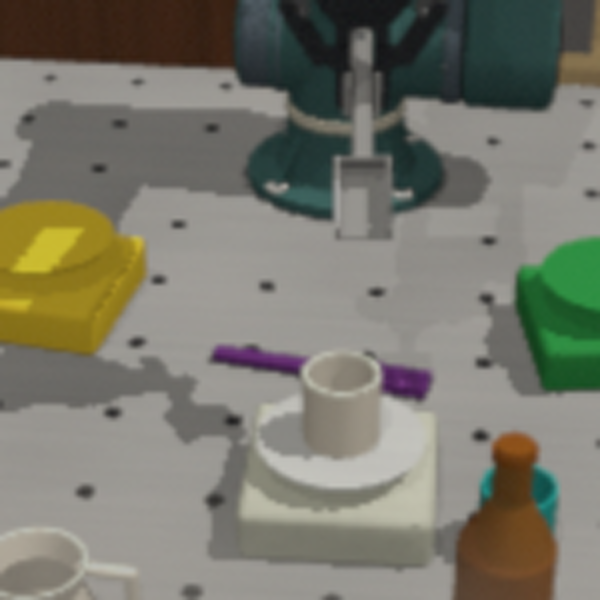

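```bash
sed -i "s/T=Ro.from_euler('xyz',rot)/T=rot if isinstance(rot,Ro) else Ro.from_euler('xyz',rot)/" h.py
python3 - <<'E'
from h import *
s=st()
T=Ro.from_euler('y',-40,degrees=True)*Ro.from_euler('xyz',[np.pi,0,-np.pi/2])
plan([405,48,275],T,6); print(T.as_euler('xyz'))
E
```

```text
t 19.1 pos [405.2  46.7 266.7] rot [ 3.125  0.006 -1.47 ] F [-0.1  0.2 -1.1] w 15.0 j [-0.03 -0.23  1.6   0.    1.79  1.44]
turn/row [0.853 0.048 0.114] mm/row 1.4
0 [-0.001  0.    -0.005]
1 [-0.001 -0.    -0.005]
2 [-0.001 -0.001 -0.005]
3 [-0.001 -0.001 -0.004]
4 [-0.001 -0.002 -0.004]
5 [-0.001 -0.002 -0.004]
[-2.44346095  0.         -1.57079633]
```

```bash
python3 -m jog '[{"dx":0,"dy":0,"dz":-0.005,"rx":0.6,"ry":0.05,"rz":0.11,"claw":1},{"dx":0,"dy":0,"dz":-0.005,"rx":0.85,"ry":0.05,"rz":0.11,"claw":1},{"dx":0,"dy":0,"dz":-0.005,"rx":0.85,"ry":0.05,"rz":0.11,"claw":1},{"dx":0,"dy":0,"dz":-0.005,"rx":0.85,"ry":0.05,"rz":0.11,"claw":1},{"dx":0,"dy":0,"dz":-0.005,"rx":0.85,"ry":0.05,"rz":0.11,"claw":1},{"dx":0,"dy":0,"dz":-0.005,"rx":0.6,"ry":0.05,"rz":0.11,"claw":1},{"dx":0,"dy":0,"dz":0,"rx":0,"ry":0,"rz":0,"claw":1}]'
python3 - <<'E'
from h import *
s=st()
b=snap('scene','s14.png')[:,:,::-1]; a=snap('top','t14.png')[:,:,::-1]
cv2.imwrite('pics/z14.png',np.hstack([cv2.resize(b[110:260,200:350],None,fx=2.66,fy=2.66,interpolation=2),cv2.resize(a[150:300,200:350],None,fx=2.66,fy=2.66,interpolation=2)]))
T=Ro.from_euler('y',-40,degrees=True)*Ro.from_euler('xyz',[np.pi,0,-np.pi/2])
plan([405,48,275],T,1)
E
```

```text
t: 19.98
position: [400.0, 43.0, 269.2]
tool_rot: [-2.507, -0.008, -1.578]
force: [-0.5, 0.4, -1.1]
gripper_width: 15.2
t 19.98 pos [400.   43.  269.2] rot [-2.507 -0.008 -1.578] F [-0.5  0.4 -1.1] w 15.2 j [-0.05 -0.74  2.02  0.02  1.23  1.53]
turn/row [ 0.454 -0.076 -0.   ] mm/row 7.8
0 [-0.017 -0.019 -0.005]
```

View pics/z14.png

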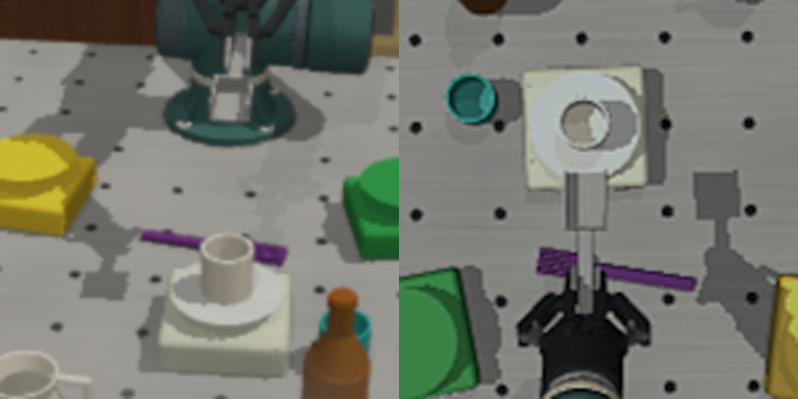

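Run:
```python
from h import *
T=Ro.from_euler('y',-40,degrees=True)*Ro.from_euler('xyz',[np.pi,0,-np.pi/2])
plan([485,47,240],T,5)
```

```text
turn/row [ 0.091 -0.015 -0.   ] mm/row 17.9
0 [-0.003 -0.033  0.049]
1 [-0.003 -0.032  0.05 ]
2 [-0.003 -0.032  0.05 ]
3 [-0.003 -0.031  0.051]
4 [-0.003 -0.03   0.051]
```

```bash
python3 -m jog '[{"dx":-0.003,"dy":-0.033,"dz":0.049,"rx":0.09,"ry":-0.015,"rz":0,"claw":1},{"dx":-0.003,"dy":-0.032,"dz":0.05,"rx":0.09,"ry":-0.015,"rz":0,"claw":1},{"dx":-0.003,"dy":-0.032,"dz":0.05,"rx":0.09,"ry":-0.015,"rz":0,"claw":1},{"dx":-0.003,"dy":-0.03,"dz":0.05,"rx":0.09,"ry":-0.015,"rz":0,"claw":1},{"dx":-0.003,"dy":-0.03,"dz":0.05,"rx":0.09,"ry":-0.015,"rz":0,"claw":1},{"dx":0,"dy":0,"dz":0,"rx":0,"ry":0,"rz":0,"claw":1}]'
python3 - <<'E'
from h import *
s=st()
T=Ro.from_euler('y',-40,degrees=True)*Ro.from_euler('xyz',[np.pi,0,-np.pi/2])
plan([490,48,190],T,5)
E
```

```text
t: 20.82
position: [490.5, 45.4, 239.9]
tool_rot: [-2.451, -0.001, -1.572]
force: [-0.6, 0.5, -1.1]
gripper_width: 15.1
t 20.82 pos [490.5  45.4 239.9] rot [-2.451e+00 -1.000e-03 -1.572e+00] F [-0.6  0.5 -1.1] w 15.1 j [-0.04 -0.53  2.    0.03  0.98  1.53]
turn/row [ 0.011 -0.003 -0.001] mm/row 10.0
0 [-0.002  0.021  0.025]
1 [-0.002  0.022  0.025]
2 [-0.002  0.022  0.025]
3 [-0.002  0.022  0.025]
4 [-0.002  0.022  0.025]
```

```bash
python3 -m jog '[{"dx":-0.002,"dy":0.021,"dz":0.025,"rx":0.01,"ry":0,"rz":0,"claw":1},{"dx":-0.002,"dy":0.022,"dz":0.025,"rx":0.01,"ry":0,"rz":0,"claw":1},{"dx":-0.002,"dy":0.022,"dz":0.025,"rx":0.01,"ry":0,"rz":0,"claw":1},{"dx":-0.002,"dy":0.022,"dz":0.025,"rx":0.01,"ry":0,"rz":0,"claw":1},{"dx":0,"dy":0,"dz":0,"rx":0,"ry":0,"rz":0,"claw":1}]'
python3 - <<'E'
from h import *
s=st()
b=snap('scene','s15.png')[:,:,::-1]; a=snap('top','t15.png')[:,:,::-1]
cv2.imwrite('pics/z15.png',np.hstack([cv2.resize(b[150:250,230:330],None,fx=4,fy=4,interpolation=2),cv2.resize(a[150:250,220:320],None,fx=4,fy=4,interpolation=2)]))
R=Ro.from_euler('xyz',s['tool_rot']); g=np.array(s['position'])-19*R.as_matrix()[:,2]
S=Ro.from_euler('xyz',[0,0,0])
o=g+np.array([85,0,-17]); print('grasp',g.round(1),'scoop origin nominal',o.round(1))
for nm,u0,v0 in (('scene',230,150),('top',220,150)):
  for dx,dy,dz in ((30,22,0),(30,-22,0),(-30,22,24),(-30,-22,24),(-140,0,17),(-85,0,22)):
    print(nm,(dx,dy,dz),((proj(nm,o+[dx,dy,dz])-[u0,v0]+.5)*4).round(0))
E
```

```text
t: 21.45
position: [488.6, 47.8, 197.1]
tool_rot: [-2.448, -0.001, -1.572]
force: [-0.1, -0.3, -0.1]
gripper_width: 14.7
t 21.45 pos [488.6  47.8 197.1] rot [-2.448e+00 -1.000e-03 -1.572e+00] F [-0.1 -0.3 -0.1] w 14.7 j [-0.03 -0.52  2.08  0.02  0.89  1.53]
grasp [476.4  47.8 211.7] scoop origin nominal [561.4  47.8 194.7]
scene (30, 22, 0) [247. 160.]
scene (30, -22, 0) [186. 156.]
scene (-30, 22, 24) [254.  89.]
scene (-30, -22, 24) [194.  86.]
scene (-140, 0, 17) [236.  26.]
scene (-85, 0, 22) [230.  54.]
top (30, 22, 0) [165. 137.]
top (30, -22, 0) [226. 137.]
top (-30, 22, 24) [164. 218.]
top (-30, -22, 24) [226. 217.]
top (-140, 0, 17) [198. 373.]
top (-85, 0, 22) [197. 295.]
```

View pics/z15.png

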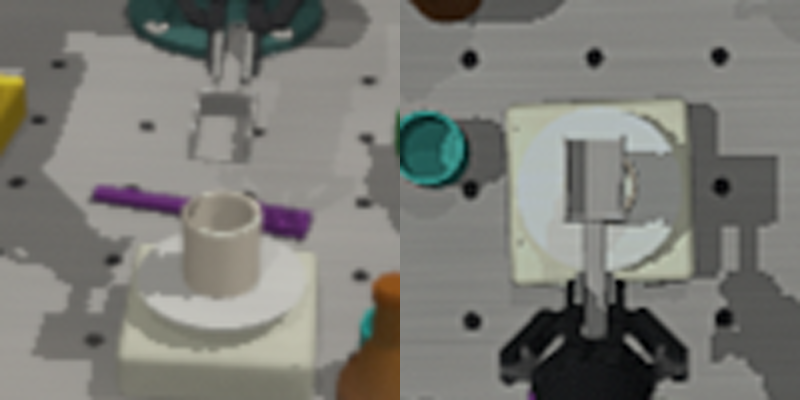

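```bash
python3 -m jog '[{"dx":0,"dy":0.02,"dz":0.025,"rx":0,"ry":0,"rz":0,"claw":1},{"dx":0,"dy":0.02,"dz":0.025,"rx":0,"ry":0,"rz":0,"claw":1},{"dx":0,"dy":0.015,"dz":0.02,"rx":0,"ry":0,"rz":0,"claw":1},{"dx":0,"dy":0,"dz":0,"rx":0,"ry":0,"rz":0,"claw":1}]'
python3 - <<'E'
from h import *
s=st()
b=snap('scene','s16.png')[:,:,::-1]; a=snap('top','t16.png')[:,:,::-1]
R=Ro.from_euler('xyz',s['tool_rot']); g=np.array(s['position'])-19*R.as_matrix()[:,2]
T=Ro.from_euler('y',-40,degrees=True)*Ro.from_euler('xyz',[np.pi,0,-np.pi/2]); S=R*T.inv(); print('tilt from cmd deg',np.degrees(S.as_rotvec()).round(2))
o=g+S.apply([85,0,-17]); print('grasp',g.round(1),'origin',o.round(1))
print('cup rim proj',proj('scene',[563,48,127]))
k=8; u0,v0=255,160
B=cv2.resize(b[v0:v0+70,u0:u0+70],None,fx=k,fy=k,interpolation=2)
P=lambda q:tuple(((proj('scene',o+S.apply(q))-[u0,v0]+.5)*k).astype(int).tolist())
for y in (22,-22):
  cv2.line(B,P((-30,y,24)),P((30,y,24)),(0,0,255),1);cv2.line(B,P((30,y,0)),P((30,y,24)),(0,0,255),1)
cv2.line(B,P((30,22,0)),P((30,-22,0)),(0,0,255),1);cv2.line(B,P((-30,22,24)),P((-30,-22,24)),(0,0,255),1)
cv2.imwrite('pics/z16.png',B)
E
```

```text
t: 22.05
position: [490.6, 47.6, 171.1]
tool_rot: [-2.444, -0.001, -1.572]
force: [-0.2, -1.3, -1.0]
gripper_width: 15.3
t 22.05 pos [490.6  47.6 171.1] rot [-2.444e+00 -1.000e-03 -1.572e+00] F [-0.2 -1.3 -1. ] w 15.3 j [-0.03 -0.49  2.12  0.02  0.82  1.53]
tilt from cmd deg [-0.08  0.03 -0.09]
grasp [478.4  47.7 185.7] origin [563.3  47.5 168.6]
cup rim proj [284.28522078 202.84129395]
```

View pics/z16.png

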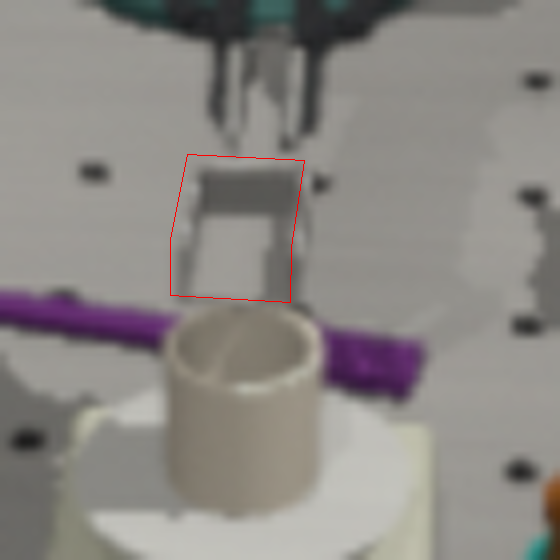

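```bash
python3 -m jog '[{"dx":0,"dy":0,"dz":0,"rx":0,"ry":0,"rz":0,"claw":1},{"dx":0,"dy":0,"dz":0,"rx":0,"ry":0,"rz":0,"claw":1},{"dx":0,"dy":0,"dz":0,"rx":0,"ry":0,"rz":0,"claw":1}]'
python3 - <<'E'
from h import *
s=st(); print(np.abs(s['joint_vel']).max())
snap('scene','s17.png');a=snap('top','t17.png')[:,:,::-1]
cv2.imwrite('pics/z17.png',cv2.resize(a[150:250,220:320],None,fx=5,fy=5,interpolation=2))
for n in ('scoop','cup'): look('scene',n);look('top',n)
E
```

```text
t: 22.52
position: [491.7, 47.6, 173.8]
tool_rot: [-2.44, -0.002, -1.572]
force: [-0.4, 0.2, -1.4]
gripper_width: 14.7
t 22.52 pos [491.7  47.6 173.8] rot [-2.440e+00 -2.000e-03 -1.572e+00] F [-0.4  0.2 -1.4] w 14.7 j [-0.03 -0.5   2.12  0.02  0.82  1.53]
0.001970702837579437
scene scoop 0.92 [540.  50. 180.] [286. 184.]
scene scoop 0.23 [582.  53.  69.] [285. 222.]
top scoop 0.98 [549.  44. 173.] [270. 199.]
scene cup 0.74 [585.  51. 105.] [285. 213.]
scene cup 0.72 [ 787. -131.   57.] [211. 266.]
scene cup 0.43 [592. 206.  54.] [335. 231.]
top cup 0.72 [600. 188.   7.] [228. 187.]
```

View pics/z17.png

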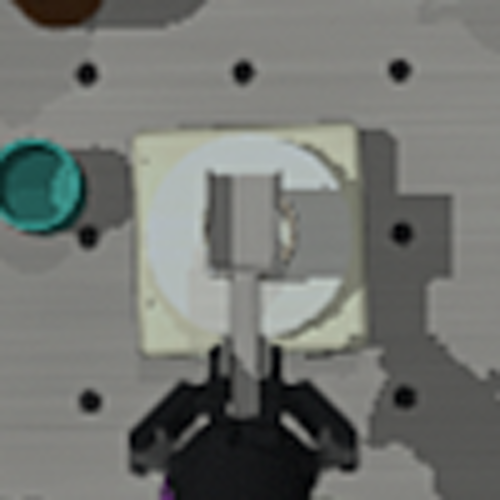

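View pics/s17.png

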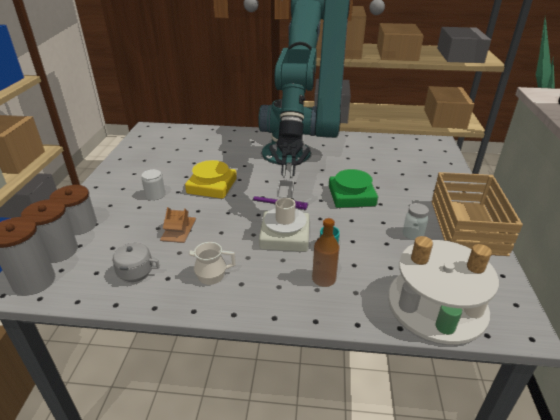

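```bash
python3 -c "
from h import *
print(arm.hand_in()); st()"
```

```text
the job is handed in; nothing more can be done
None
the job is handed in; nothing more can be done
```

I placed the cup on the scale's pan and let go. Then I drew the scoop out of its holder and levelled it, and I handed in while still holding it above the cup. The clock was at about 22.7 s of the 58 s allowed.

- **Cup:** it stands upright, and the top camera puts it within about 2 mm of the pan's centre. I lowered it until the pan carried its weight before opening the gripper.
- **Scoop position:** the blade's centre is at about (564, 48) mm. Its underside is near 170 mm and the cup rim near 127 mm, so about 40 mm clear.
- **Scoop level:** at the last reading the tool was about 0.2° off the commanded level pose. The blade's outline in the images agrees to about 1°, so I could not check level more finely than that.
- **Touching nothing:** I saw no contact in the final pictures, and the wrist force was only the scoop's weight plus noise.
- **Other things:** the bottle, jug, brush, jar and tin look unmoved in the last scene picture; I did not measure them.

**Disagreements:**
- The scene camera read about 2–5 mm off the top camera in x and y. I averaged or compared within one view.
- The top-camera network no longer found the cup at the end because the blade hides most of it. Its rim still shows on both sides of the blade in that picture.

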